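# Tip the blue-lidded sample pots into the feed channel

### The job

On the lab bench stand two tip-up feeders. Take the one with the blue handle, raise its handle so that the tray tips and the three blue-lidded pots slide along the guide rail into the sloping channel, standing in single file, then let go of the handle. Do not touch the pots themselves.

Things in the scene. Friction and masses are not known exactly. Their poses are not given: they have to be found in the camera images.
- blue_feeder: Fixed feeder, blue handle. Frame: origin on bench under middle of its 360 x 80 mm base, x from handle to channel, z up. Tray hinged along y at x 80, z 56 mm; handle end lifts freely (about 2 N, stop at 43 deg), sinks back when released. Handle: round bar 12 thick, 96 long along y, middle x -190, y 0, z 90 when level; 42 clear to tray wall. Grip from above, fingers closing along x; bar may turn in grip.
- blue_pot1: Capped sample pot, 32 mm diameter, 20 high, blue lid, about 20 g. Origin: centre of its underside, z up. Starts standing on the blue feeder's level tray (floor at z 56 mm of the feeder's frame, 220 long, 56 wide, walls 22 high); slides from about 7 to 10 degrees of tilt.
- blue_pot2: Same as blue_pot1. In feeder frame, mm: a steel guide rail runs slantwise from the left wall at x 0 to the exit at the hinge, leaving a gap y -28 to 10 beside the right wall. Raised over a few seconds to 30-35 degrees, the tray empties.
- blue_pot3: Same as blue_pot1. In feeder frame, mm: past the gap a fixed aluminium channel, 42 wide inside, walls 24 high, centred on y -9, runs from the hinge on along x, sloping down 20 degrees from floor z 52 for 122 to a blue end stop at x 196.
Not all that is in view belongs to the job. What is shaped like the blue_pot3 but green or orange is not meant.

How it is judged:
By the outcome, as a careful person would: the job done as asked, in the order asked, and still so for the second after the job is handed in, with the robot touching nothing.
It also fails if it takes over 43 s, if anything falls off the work surface, if the arm or the gripper's body presses on something with over 40 N, if the wrist force passes 120 N, or if a joint passes its speed limit or range.

### The arm

A 6-joint arm with a two-finger parallel gripper is mounted at the origin on the work surface. World frame = base frame: x ahead of the robot, y to its left, z up, the work surface at z = 0. Lengths are in m, angles in degrees, forces in N, time in s.
With the tool pointing down it reaches from about 0.425 to 1.125 m from the base axis. Payload 14.9 kg.
Tool frame: the origin (TCP) lies on the front face of the gripper's body, between the roots of the fingers; the fingertips stand 78 mm ahead of it and the grasp point (between the pads) lies 60 mm ahead of it; z points along the fingers, y is the direction in which the jaws open and shut (so a half turn about z gives the same grasp; the last joint's range is limited). The gripper opens to 91 mm and grips with 3 to 60 N. Pads are 32 mm wide; open, the fingers measure 118 mm over their backs; the gripper's body (76 mm by 178 mm) begins 60 mm behind the grasp point.
Start: joints at [-68.772, 21.709, 99.362, -0, 58.929, -1.908], TCP at [0.275, -0.644, 0.292] pointing down, gripper open.
Joint ranges: [-158.91, 158.91], [-42.39, 125.64], [0.06, 152.35], [-60.88, 240.88], [17.5, 164.5], [-176.32, 176.32]. Speed limits (degrees/s): [108.29, 108.29, 136.94, 180, 180, 180].

### API

Orientations are given as a 3x3 rotation matrix whose columns are the frame's x, y, z axes.
In Python, from bench import manip gives the robot as it stands. The module is installed in compiled form; this text tells all that it offers.
- The arm moves only by the tool servo_tool, never from a script. Its argument "plan" is a list that holds one entry, the list of rows, each a list of 5 numbers: the gripper's target within -1 to 1 (shut at 1, half-way at 0, fully open at -1), then the shift along the tool's x, y, z in mm, then the turn about the tool's z in degrees. In form: [[[fingers, tx, ty, tz, turn], ...]]. A call has 1 to 12 rows; each row shifts and turns the commanded pose from where the row before left it, along the tool's axes as they then stand; what a row does not reach is not made up. A row lasts 1/10 s, in which the tool goes at most 50 mm and 8.59 degrees, less where a joint would pass 70% of its speed; a pose out of reach is approached as far as the arm can. A call with a gripper value outside its range is refused whole. The fingers move at their own pace and stop on an object; "grip_force" is the grip in N (left out, the last holds). Time passes only in rows, so rows that do not move let the fingers close. It gives the time, the measured TCP pose, the force and the opening at its end, in the units of the state.
- manip.get_obs(): the state, without advancing time (a new reading comes with each control period).
- manip.get_image(name): name is "side" or "top" or "wrist"; returns the picture (384x512x3 uint8, red, green, blue); there is no depth.
- manip.camera_params(name): a dict with "K" (3x3 intrinsics, pixels), "rvec" (rotation vector, rad) and "tvec" (3), from world to camera coordinates, as OpenCV has them. Camera axes: x right, y down, z forward; pixel columns grow to the right and rows downward; lengths in m; the calibration is good to about 2 mm. A picture is of the moment at which its call begins: read the wrist's pose just before it. camera_params takes no time and is no camera call; for the wrist camera it gives the pose at the moment of the call.
- manip.job_done(): hands the job in, once; it reports no verdict.
The state is a dict: "clock": time; "joints": joint angles; "qd": joint speeds; "joint_torque": joint torques, N m; "ee_pos": TCP position; "orientation": TCP orientation; "contact_force": force on the tool from outside, world axes, zero at the start; "moment": the same for the moment, N m; "gripper_width": finger opening in m.
Only numpy, scipy, OpenCV 4.12 (cv2) and the standard library are available. Lean on these libraries where they do the work, as an engineer would, in place of code of your own. Each camera call takes 0.05 s, during which the arm holds its last target. There are 200 camera calls.

## Working session

There is one attempt and no reset: what is moved stays moved. The work goes in short steps, Python scripts to look and compute and a tool call to move; the robot and the scene stay as the last step left them, time stands still between calls to the robot, and variables do not carry over. Pictures are saved under pics/ and viewed, about 8 in all and at most 12, crops included, and the job is handed in when it is done.

Besides the shell and the picture viewer there is one more tool, called after "Emit:" by a JSON object that holds its "name" and its "arguments", one argument or row to a line. servo_tool: Moves the arm, as the interface text tells. Its arguments: {"type":"object","properties":{"plan":{"type":"array","items":{"type":"array","items":{"type":"array","items":{"type":"number"}}}},"grip_force":{"type":"number"}},"required":["plan"]}

```bash
mkdir -p pics; python3 - <<'E'
from bench import manip
import cv2,numpy as np
o=manip.get_obs();print(o['clock'],o['ee_pos'],np.round(o['orientation'],3),o['gripper_width'])
for n in("side","top"):
    cv2.imwrite(f"pics/{n}0.png",manip.get_image(n)[:,:,::-1]);print(n,manip.camera_params(n))
E
```

```text
0.0 [ 0.2749423  -0.64340697  0.29159363] [[ 0.92   0.393 -0.   ]
 [ 0.393 -0.92   0.001]
 [ 0.    -0.001 -1.   ]] 0.09123909407962152
side {'K': array([[382.46226529,   0.        , 257.76464069],
       [  0.        , 382.46226529, 190.07948121],
       [  0.        ,   0.        ,   1.        ]]), 'rvec': array([ 2.15680292, -0.83359351,  0.3957357 ]), 'tvec': array([-0.50560666,  0.31181851,  0.52524002])}
top {'K': array([[346.44701985,   0.        , 256.04501359],
       [  0.        , 346.44701985, 191.51409063],
       [  0.        ,   0.        ,   1.        ]]), 'rvec': array([ 2.11626204, -2.15319988,  0.19124361]), 'tvec': array([-0.0668126 ,  0.67464864,  0.59563744])}
```

View pics/top0.png

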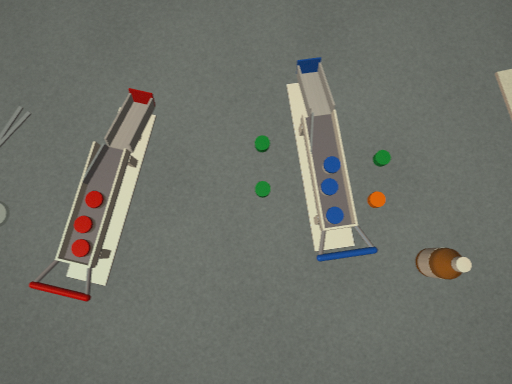

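View pics/side0.png

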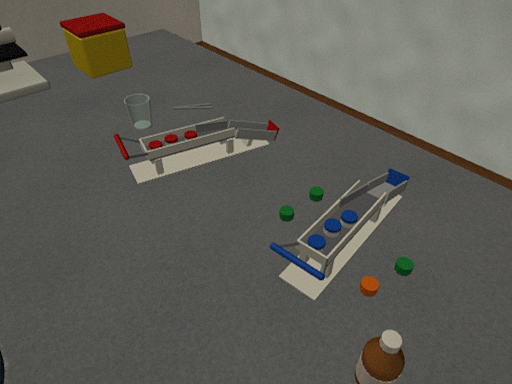

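The top view shows the blue handle from (319,258) to (376,250) and the blue end stop around (309,65). Three blue pots stand in the tray at (332,165), (329,187) and (334,215). The bottle at (440,263) is well to the side.

```bash
cat >h.py <<'E'
from bench import manip
import cv2,numpy as np
def ray(n,uv,z):
    c=manip.camera_params(n);R=cv2.Rodrigues(c['rvec'])[0];C=-R.T@c['tvec']
    d=R.T@np.linalg.inv(c['K'])@np.array([uv[0],uv[1],1.]);return C+d*(z-C[2])/d[2]
def proj(n,P):
    c=manip.camera_params(n);return cv2.projectPoints(np.float64(P).reshape(-1,3),c['rvec'],c['tvec'],c['K'],None)[0].reshape(-1,2)
E
python3 - <<'E'
from h import *
def blobs(n):
    im=cv2.imread(f"pics/{n}0.png");h=cv2.cvtColor(im,cv2.COLOR_BGR2HSV)
    m=cv2.inRange(h,(105,130,50),(125,255,255))
    k,l,s,c=cv2.connectedComponentsWithStats(m)
    for i in range(1,k):
        if s[i,4]>40: yield l==i,s[i],c[i]
B={}
for n in("top","side"):
    for msk,s,c in blobs(n):
        ys,xs=np.nonzero(msk);r=cv2.minAreaRect(np.c_[xs,ys].astype(np.float32));print(n,s,c.round(1),r)
        if n=="top":print("   z.09",ray(n,c,.09).round(4),"z.076",ray(n,c,.076).round(4))
a=ray("top",(319,257.5),.09);b=ray("top",(376,250.5),.09);m=(a+b)/2
print(a,b,np.linalg.norm(a-b),"mid",m)
d=b-a; x=np.array([-d[1],d[0],0]);x/=np.linalg.norm(x);print("fx",x,np.degrees(np.arctan2(x[1],x[0])))
print("side proj of ends",proj("side",[a,b,m]))
o=m+.19*x;e=ray("top",(309,65),.02);v=e-m;print("to stop dir",np.degrees(np.arctan2(v[1],v[0])))
for p in [(288,84),(317,250),(355,245)]:print("base",ray("top",p,.005))
E
```

```text
top [297  57  24  16 261] [308.7  64.5] ((309.06927490234375, 65.0538558959961), (13.51978588104248, 23.69063377380371), 82.87498474121094)
   z.09 [ 0.9135 -0.1836  0.09  ] z.076 [ 0.9216 -0.1861  0.076 ]
top [324 156  16  17 216] [331.5 164.2] ((331.5, 164.0), (16.0, 15.0), 90.0)
   z.09 [ 0.716  -0.2166  0.09  ] z.076 [ 0.7195 -0.2199  0.076 ]
top [321 178  17  17 223] [329.1 186.2] ((329.2500305175781, 186.2500457763672), (16.26345443725586, 15.55634880065918), 45.0)
   z.09 [ 0.6754 -0.21    0.09  ] z.076 [ 0.678  -0.2131  0.076 ]
top [326 207  18  17 231] [334.4 214.9] ((334.5, 215.0), (17.0, 16.0), 0.0)
   z.09 [ 0.6234 -0.2166  0.09  ] z.076 [ 0.6248 -0.2199  0.076 ]
top [317 247  60  14 388] [346.7 253.5] ((346.5133972167969, 253.590576171875), (6.59468936920166, 59.97503662109375), 81.57302856445312)
   z.09 [ 0.5555 -0.2342  0.09  ] z.076 [ 0.5554 -0.2379  0.076 ]
side [386 169  23  17 229] [395.6 177.3] ((396.3135986328125, 178.54733276367188), (21.153850555419922, 13.692309379577637), 22.61986541748047)
side [341 210  17  14 183] [349.  216.2] ((349.0, 216.5), (13.0, 16.0), 90.0)
side [324 219  17  14 189] [332.3 225.1] ((332.0, 225.5), (13.0, 16.0), 90.0)
side [308 234  18  16 210] [316.5 241.3] ((316.300048828125, 240.9000244140625), (17.441329956054688, 13.86362075805664), 26.56505012512207)
side [270 243  55  37 395] [296.5 260.8] ((296.7164611816406, 260.94384765625), (62.6638298034668, 6.577712059020996), 32.574058532714844)
[ 0.54961215 -0.18559264  0.09      ] [ 0.5598342 -0.2858038  0.09     ] 0.10073115559360943 mid [ 0.55472318 -0.23569822  0.09      ]
fx [0.99483773 0.10147854 0.        ] 5.82431755490783
side proj of ends [[272.97215454 245.91486209]
 [322.40762874 278.88089333]
 [296.6915736  261.73214962]]
to stop dir 5.5822165515527775
base [ 0.91725546 -0.15216991  0.005     ]
base [ 0.56264432 -0.19795601  0.005     ]
base [ 0.5711199  -0.27423519  0.005     ]
```

Emit:
{"name": "servo_tool", "arguments": {
  "plan": [
    [[0.1,0,0,-10,-8.2],[0.1,0,0,-10,-8.2],[0.1,0,0,-10,-8.2],[0.1,0,0,-10,-8.2],[0.1,0,0,-10,-8.2],[0.1,0,0,-10,-8.2],[0.1,0,0,-10,-8.2],[0.1,0,0,-10,-8.2],[0.1,0,0,-10,-8.2],[0.1,0,0,0,0]]
  ],
  "grip_force": 15
}}

```text
clock: 1.1
ee_pos: [0.2752, -0.644, 0.3833]
orientation: [[-0.123, 0.992, 0.001], [0.992, 0.123, -0.001], [-0.001, 0.0, -1.0]]
contact_force: [-0.2, 0.4, 0.1]
gripper_width: 0.0415
```

Emit:
{"name": "servo_tool", "arguments": {
  "plan": [
    [[0.1,34,30,0,0],[0.1,34,30,0,0],[0.1,34,30,0,0],[0.1,34,30,0,0],[0.1,34,30,0,0],[0.1,34,30,0,0],[0.1,34,30,0,0],[0.1,34,30,0,0],[0.1,34,30,0,0],[0.1,34,30,0,0],[0.1,32,29,0,0],[0.1,0,0,0,0]]
  ]
}}

```text
clock: 2.3
ee_pos: [0.5585, -0.2312, 0.3815]
orientation: [[-0.119, 0.993, -0.0], [0.993, 0.119, 0.001], [0.001, -0.0, -1.0]]
contact_force: [-0.0, 0.3, 0.7]
gripper_width: 0.0407
```

Emit:
{"name": "servo_tool", "arguments": {
  "plan": [
    [[0.1,0,0,20,0],[0.1,0,0,40,0],[0.1,0,0,30,0],[0.1,0,0,20,0],[0.1,0,0,0,0],[0.1,0,0,0,0]]
  ]
}}

```text
clock: 2.9
ee_pos: [0.5566, -0.235, 0.2724]
orientation: [[-0.118, 0.993, -0.001], [0.993, 0.118, 0.0], [0.0, -0.001, -1.0]]
contact_force: [0.1, 0.4, 0.9]
gripper_width: 0.0413
```

```bash
python3 - <<'E'
from h import *
o=manip.get_obs();print(o['clock'],o['ee_pos'],np.round(o['orientation'],3),o['gripper_width'])
for s in("wrist","side"):
    cv2.imwrite(f"pics/{s}1.png",manip.get_image(s)[:,:,::-1])
w=cv2.imread("pics/wrist1.png");h=cv2.cvtColor(w,cv2.COLOR_BGR2HSV);m=cv2.inRange(h,(105,130,50),(125,255,255))
k,l,s,c=cv2.connectedComponentsWithStats(m)
for i in range(1,k):
    if s[i,4]>200: print(s[i],c[i].round(1),ray("wrist",c[i],.09).round(4),ray("wrist",c[i],.076).round(4))
print("grasp point on bar height", proj("wrist",[*o['ee_pos'][:2],.09]))
E
```

```text
2.9 [ 0.55657554 -0.23500247  0.27235631] [[-0.118  0.993 -0.001]
 [ 0.993  0.118  0.   ]
 [ 0.    -0.001 -1.   ]] 0.04125260476814593
[ 251  125   12  118 1253] [256.4 182.9] [ 0.557  -0.2296  0.09  ] [ 0.5574 -0.2337  0.076 ]
[318 159  34  33 839] [334.4 175.4] [ 0.6229 -0.215   0.09  ] [ 0.6267 -0.2183  0.076 ]
[376 159  35  33 897] [392.9 174.9] [ 0.673  -0.2085  0.09  ] [ 0.6793 -0.2115  0.076 ]
[418 171  36  32 896] [435.2 186.7] [ 0.7122 -0.2145  0.09  ] [ 0.7206 -0.2178  0.076 ]
grasp point on bar height [[255.25197051 188.76937639]]
```

View pics/wrist1.png

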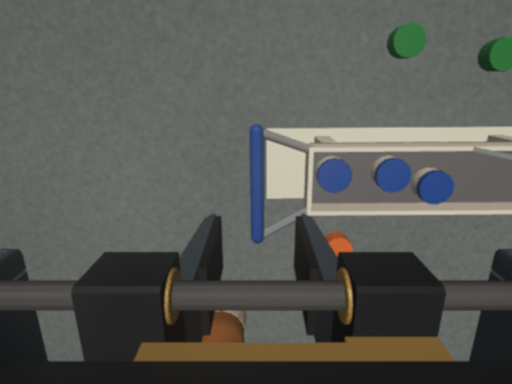

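The wrist view shows the bar upright at (257,128)–(258,240), centred between the fingers and parallel to the pads. The projected grasp point (255,189) agrees with this, so I'll descend and grip.

Emit:
{"name": "servo_tool", "arguments": {
  "plan": [
    [[0.1,3,0,15,0],[0.1,0,0,25,0],[0.1,0,0,25,0],[0.1,0,0,25,0],[0.1,0,0,20,0],[0.1,0,0,12,0],[0.1,0,0,0,0],[0.1,0,0,0,0]]
  ]
}}

```text
clock: 3.8
ee_pos: [0.5567, -0.2318, 0.1507]
orientation: [[-0.121, 0.993, 0.001], [0.993, 0.121, -0.0], [-0.0, 0.0, -1.0]]
contact_force: [0.8, 0.0, 0.7]
gripper_width: 0.0409
```

Emit:
{"name": "servo_tool", "arguments": {
  "plan": [
    [[1,0,0,0,0],[1,0,0,0,0],[1,0,0,0,0],[1,0,0,0,0],[1,0,0,0,0],[1,0,0,0,0],[1,0,0,0,0]]
  ],
  "grip_force": 15
}}

```text
clock: 4.5
ee_pos: [0.5552, -0.2317, 0.1502]
orientation: [[-0.121, 0.993, -0.003], [0.993, 0.121, 0.0], [0.001, -0.003, -1.0]]
contact_force: [-9.5, -2.9, 7.4]
gripper_width: 0.0118
```

```bash
python3 - <<'E'
from h import *
# arc steps: bar relative to hinge (-270,34)mm; shift along feeder x and up, per tilt
a=np.radians([0,4,8,12,16,20,24,28,32,34]);x=-270*np.cos(a)+34*np.sin(a);z=270*np.sin(a)+34*np.cos(a)
print(np.c_[np.degrees(a),x+270,z-34,np.r_[0,np.diff(x)],np.r_[0,np.diff(z)]].round(1))
E
```

```text
[[  0.    0.    0.    0.    0. ]
 [  4.    3.   18.8   3.   18.8]
 [  8.    7.4  37.2   4.3  18.5]
 [ 12.   13.   55.4   5.6  18.1]
 [ 16.   19.8  73.1   6.9  17.7]
 [ 20.   27.9  90.3   8.1  17.2]
 [ 24.   37.2 106.9   9.3  16.6]
 [ 28.   47.6 122.8  10.4  15.9]
 [ 32.   59.  137.9  11.5  15.1]
 [ 34.   65.2 145.2   6.1   7.3]]
```

Emit:
{"name": "servo_tool", "arguments": {
  "plan": [
    [[1,0,-1.5,0,0],[1,0,0.3,-3.1,0],[1,0,0.4,-3.1,0],[1,0,0.5,-3.1,0],[1,0,0.6,-3.1,0],[1,0,0.6,-3.1,0],[1,0,0.7,-3.1,0],[1,0,0.8,-3.1,0],[1,0,0.8,-3.1,0],[1,0,0.9,-3.1,0],[1,0,0.9,-3.1,0],[1,0,0.9,-3.1,0]]
  ]
}}

```text
clock: 5.7
ee_pos: [0.5614, -0.231, 0.1842]
orientation: [[-0.121, 0.993, -0.002], [0.993, 0.121, 0.0], [0.001, -0.002, -1.0]]
contact_force: [-8.0, -0.8, -0.5]
gripper_width: 0.0119
```

```bash
python3 - <<'E'
from h import *
o=manip.get_obs();print(o['clock'],o['ee_pos'],o['contact_force'],o['gripper_width'])
cv2.imwrite("pics/a.png",np.vstack([cv2.resize(manip.get_image("side")[130:300,200:440,::-1],None,fx=2,fy=1.7),cv2.resize(manip.get_image("top")[50:270,250:400,::-1],(480,300))]))
E
```

```text
5.7 [ 0.56137329 -0.23096573  0.18421737] [-7.95831738 -0.83787032 -0.51849164] 0.011851449750726068
```

View pics/a.png

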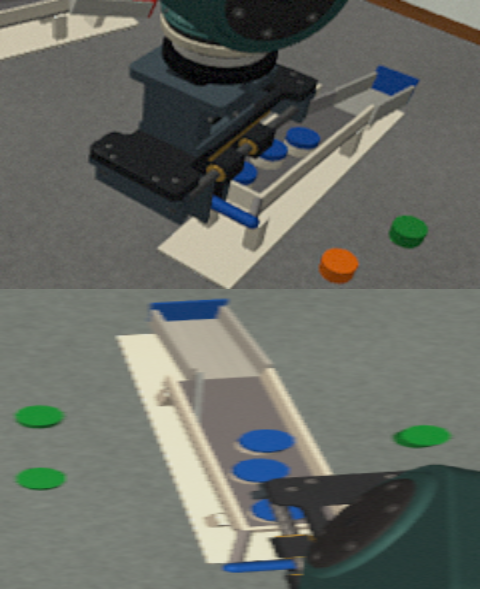

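The tray is lifted about 7°, the bar is held, and the pots have not started to slide. I'll carry on raising it.

Emit:
{"name": "servo_tool", "arguments": {
  "plan": [
    [[1,0,-0.2,-3,0],[1,0,0.4,-3,0],[1,0,1,-3,0],[1,0,1,-3,0],[1,0,1,-3,0],[1,0,1,-3,0],[1,0,1,-3,0],[1,0,1.1,-3,0],[1,0,1.1,-3,0],[1,0,1.2,-3,0],[1,0,1.2,-3,0],[1,0,1.3,-3,0]]
  ]
}}

```text
clock: 7.0
ee_pos: [0.5729, -0.2296, 0.2204]
orientation: [[-0.121, 0.993, -0.001], [0.993, 0.121, 0.0], [0.0, -0.001, -1.0]]
contact_force: [-6.0, 3.3, 0.4]
gripper_width: 0.0116
```

Emit:
{"name": "servo_tool", "arguments": {
  "plan": [
    [[1,0,1.3,-2.9,0],[1,0,1.3,-2.9,0],[1,0,1.3,-2.9,0],[1,0,1.4,-2.8,0],[1,0,1.4,-2.8,0],[1,0,1.4,-2.8,0],[1,0,1.5,-2.8,0],[1,0,1.5,-2.8,0],[1,0,1.5,-2.8,0],[1,0,1.6,-2.8,0],[1,0,1.6,-2.8,0],[1,0,1.6,-2.8,0]]
  ]
}}

```text
clock: 8.2
ee_pos: [0.5894, -0.2278, 0.2544]
orientation: [[-0.121, 0.993, -0.003], [0.993, 0.121, 0.0], [0.0, -0.003, -1.0]]
contact_force: [-12.0, 0.9, 5.5]
gripper_width: 0.0117
```

```bash
python3 - <<'E'
from h import *
o=manip.get_obs();print(o['clock'],o['ee_pos'],o['contact_force'],o['gripper_width'])
cv2.imwrite("pics/b.png",np.vstack([cv2.resize(manip.get_image("side")[130:300,200:440,::-1],None,fx=2,fy=1.7),cv2.resize(manip.get_image("top")[50:270,250:400,::-1],(480,300))]))
E
```

```text
8.2 [ 0.58944617 -0.22779651  0.2543694 ] [-11.97090316   0.90621575   5.52926103] 0.011741770798627486
```

View pics/b.png

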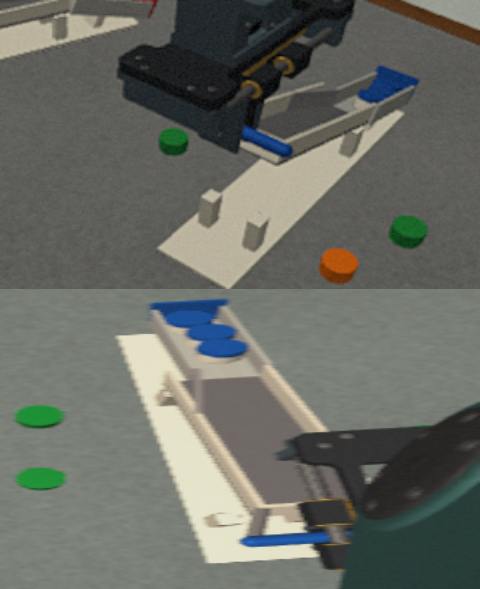

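All three pots are standing in single file in the channel against the end stop, and the tray is empty. I'll lower the handle along the same arc and release it.

Emit:
{"name": "servo_tool", "arguments": {
  "plan": [
    [[1,0,-2.1,2.8,0],[1,0,-2.1,2.8,0],[1,0,-1.6,2.8,0],[1,0,-1.5,2.8,0],[1,0,-1.5,2.8,0],[1,0,-1.5,2.8,0],[1,0,-1.4,2.8,0],[1,0,-1.4,2.8,0],[1,0,-1.4,2.8,0],[1,0,-1.3,2.9,0],[1,0,-1.3,2.9,0],[1,0,-1.3,2.9,0]]
  ]
}}

```text
clock: 9.5
ee_pos: [0.5725, -0.2299, 0.2202]
orientation: [[-0.121, 0.993, 0.001], [0.993, 0.121, -0.0], [-0.0, 0.001, -1.0]]
contact_force: [3.6, -0.4, -2.3]
gripper_width: 0.0114
```

Emit:
{"name": "servo_tool", "arguments": {
  "plan": [
    [[1,0,-1.3,3,0],[1,0,-1.2,3,0],[1,0,-1.2,3,0],[1,0,-1.1,3,0],[1,0,-1.1,3,0],[1,0,-1,3,0],[1,0,-1,3,0],[1,0,-1,3,0],[1,0,-1,3,0],[1,0,-1,3,0],[1,0,-0.9,3,0],[1,0,-0.8,3,0]]
  ]
}}

```text
clock: 10.7
ee_pos: [0.5606, -0.2314, 0.1846]
orientation: [[-0.121, 0.993, 0.002], [0.993, 0.121, -0.001], [-0.001, 0.002, -1.0]]
contact_force: [8.9, 1.7, -3.9]
gripper_width: 0.0114
```

Emit:
{"name": "servo_tool", "arguments": {
  "plan": [
    [[1,0,-0.9,3.1,0],[1,0,-0.8,3.1,0],[1,0,-0.8,3.1,0],[1,0,-0.7,3.1,0],[1,0,-0.7,3.1,0],[1,0,-0.6,3.1,0],[1,0,-0.6,3.1,0],[1,0,-0.5,3.1,0],[1,0,-0.4,3.1,0],[1,0,-0.3,3.1,0],[1,0,0,1.5,0],[1,0,0,0,0]]
  ]
}}

```text
clock: 11.9
ee_pos: [0.5548, -0.2324, 0.1526]
orientation: [[-0.121, 0.993, 0.003], [0.993, 0.121, -0.001], [-0.001, 0.003, -1.0]]
contact_force: [6.7, 1.3, 1.4]
gripper_width: 0.0117
```

Emit:
{"name": "servo_tool", "arguments": {
  "plan": [
    [[1,0,0.5,1.5,0],[1,0,0,0,0],[0.1,0,0,0,0],[0.1,0,0,0,0],[0.1,0,0,0,0],[0.1,0,0,0,0],[0.1,0,0,0,0],[0.1,0,0,0,0]]
  ]
}}

```text
clock: 12.7
ee_pos: [0.5539, -0.232, 0.1503]
orientation: [[-0.121, 0.993, -0.0], [0.993, 0.121, 0.0], [0.0, -0.0, -1.0]]
contact_force: [0.1, 0.5, -0.2]
gripper_width: 0.041
```

Emit:
{"name": "servo_tool", "arguments": {
  "plan": [
    [[0.1,0,0,-5,0],[0.1,0,0,-15,0],[0.1,0,0,-25,0],[0.1,0,0,-30,0],[0.1,0,0,-30,0],[0.1,0,0,-30,0],[0.1,0,-15,-25,0],[0.1,0,-30,-20,0],[0.1,0,-30,0,0],[0.1,0,-15,0,0],[0.1,0,0,0,0],[0.1,0,0,0,0]]
  ]
}}

```text
clock: 13.9
ee_pos: [0.4651, -0.243, 0.3307]
orientation: [[-0.12, 0.993, 0.001], [0.993, 0.12, -0.0], [-0.0, 0.001, -1.0]]
contact_force: [0.2, 0.7, 0.3]
gripper_width: 0.041
```

```bash
python3 - <<'E'
from h import *
o=manip.get_obs();print(o['clock'],o['ee_pos'],o['contact_force'],o['gripper_width'])
cv2.imwrite("pics/c.png",np.vstack([cv2.resize(manip.get_image("side")[130:300,200:440,::-1],None,fx=2,fy=1.7),cv2.resize(manip.get_image("top")[50:270,250:400,::-1],(480,300))]))
E
```

```text
13.9 [ 0.46506478 -0.24299826  0.33071166] [0.15614453 0.65802513 0.26671041] 0.0409557266134245
```

View pics/c.png

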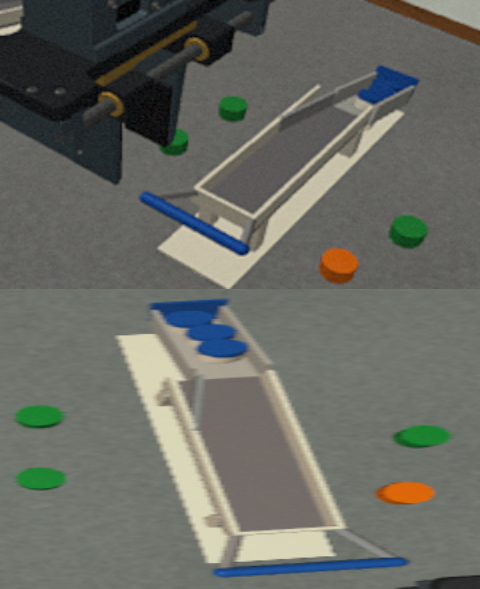

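The tray is level and empty, and the three pots stand in single file in the channel. The handle is free and the arm is clear of everything, so I'll hand it in.

```bash
python3 -c "from bench import manip;print(manip.job_done())"
```

```text
the job is handed in; nothing more can be done
None
```

The job is done and handed in at about 14 s of the 43 s allowed. I gripped the blue handle from above and raised it along its arc. I then lowered the tray to level, released the handle and backed the arm away.

- **Tilt:** I stopped raising at about 23°, below the 30–35° in the description. The pictures showed the tray already empty by then.
- **Final pictures:** Both the top and side views show an empty, level tray with the handle free. The three blue-lidded pots stand in single file in the channel, against the end stop. The green and orange pots and the bottle were not touched.
- **Forces:** The highest wrist force reading was about 13 N, taken at the end of each move rather than continuously. It was under 1 N at the end, with the gripper open and clear.

None of the checks failed or disagreed.

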